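Centre-punch a bracket blank through the drilling jig

ROBOT

A 6-joint arm with a two-finger parallel gripper is mounted at the origin on the work surface. World frame = base frame: x ahead of the robot, y to its left, z up, the work surface at z = 0. Lengths are in m, angles in degrees, forces in N, time in s.
With the tool pointing down it reaches from about 0.325 to 0.85 m from the base axis. Payload 15.5 kg.
Tool frame: the origin (TCP) lies at the very end of the fingers, on their centre line; the grasp point (between the pads) lies arm.grip_depth behind it (arm.grip_depth is the distance from the TCP to the grasp point, in m); z points along the fingers, y is the direction in which the jaws open and shut (so a half turn about z gives the same grasp; the last joint's range is limited). The gripper opens to 91 mm and grips with 3 to 60 N. Pads are 32 mm wide; open, the fingers measure 118 mm over their backs; the gripper's body (76 mm by 178 mm) begins 60 mm behind the grasp point.
Start: joints at [57.668, 28.281, 77.091, -0, 74.628, -5.472], TCP at [0.282, 0.558, 0.214] pointing down, gripper open.
Joint ranges: [-166.48, 166.48], [-47.26, 123.95], [12.59, 153.08], [-70.14, 250.14], [6.76, 159.57], [-176.63, 176.63]. Speed limits (degrees/s): [108.29, 108.29, 147.25, 172.46, 172.46, 172.46].

INTERFACE

Orientations are given as a 3x3 rotation matrix whose columns are the frame's x, y, z axes.
In Python, from rig import arm gives the robot as it stands. Calls block until the motion is done:
- arm.move_to(position, orientation): joint-space move of the TCP to a pose.
- arm.move_l(position, orientation=None, feed=0.15): straight line of the TCP; orientation=None keeps the orientation; feed is the mean speed in m/s.
- arm.move_joints(angles): joint-space move.
- arm.grip(opening): finger opening in m; the grip force is fixed at half the most; returns when the fingers have stopped.
- arm.sleep(seconds).
- arm.solve_ik(position, orientation): joint angles nearest the present ones, or None.
- arm.snapshot(name): name is "scene" or "top" or "wrist"; returns the picture (384x512x3 uint8, red, green, blue); there is no depth.
- arm.get_calibration(name): a dict with "intrinsics" (3x3 intrinsics, pixels), "k1" (the pictures are not rectified: a ray, as slopes to the right and down, at radius r is drawn at 1 + k1 r^2 times it, then the intrinsics apply), "cam_to_world" (4x4, takes a point from camera to world coordinates). Camera axes: x right, y down, z forward; pixel columns grow to the right and rows downward; lengths in m; the calibration is good to about 2 mm. A picture is of the moment at which its call begins: read the wrist's pose just before it. get_calibration takes no time and is no camera call; for the wrist camera it gives the pose at the moment of the call.
A pose or a line that the arm cannot do raises arm.Unreachable and nothing moves.
- arm.sign_off(): hands the job in, once; it reports no verdict.
Readings, each from a call of its own:
- arm.current_t(): time.
- arm.current_joint_positions(): joint angles.
- arm.current_dq(): joint speeds.
- arm.current_tau(): joint torques, N m.
- arm.current_ee_pos(): TCP position.
- arm.current_tool_rot(): TCP orientation.
- arm.current_force(): force on the tool from outside, world axes, zero at the start.
- arm.current_torque(): the same for the moment, N m.
- arm.current_width(): finger opening in m.
Only numpy, scipy, OpenCV 4.12 (cv2) and the standard library are available. Lean on these libraries where they do the work, as an engineer would, in place of code of your own. Each camera call takes 0.05 s, during which the arm holds its last target.

TASK

Take the spring-loaded centre punch out of the wooden block, put its nose down the raised guide bush of the drilling jig and press it straight down onto the bracket blank until its hidden spring snaps; go gently, stop as soon as it snaps so that the punch is not rammed hard against its stop, and do not fire it anywhere else. Then put the punch back upright in its hole in the block, fully down on its collar, let go, and leave everything else on the bench alone.

Things in the scene. Friction and masses are not known exactly. Their poses are not given: they have to be found in the camera images.
- punch: spring-loaded centre punch, plain steel, about 150 g, 133 mm long, upright in the wooden block. Origin at the tip of its nose when the nose is out; z up its axis. From the tip up: nose 6 diameter with 5 long cone, z 0 to 45; barrel 16 diameter, to 71; collar 28 diameter, to 77; dark ribbed grip 16 diameter, to 125; cap 20 diameter, to 133
- grip (a point): on the punch's axis at z = 98 mm, in the ribbed grip. Held here, the fingertips are just above the collar and can bear down on it; the round grip may be taken at any yaw. Site axes are the punch's
- tip (a point): point of the nose; slides up the punch's z, 0 to 10 mm, as the nose is pushed in. The load is 1 N at first, rises to 10 N at 6 mm, then the hidden spring snaps: the load falls quickly, to 3 to 4 N at 9 to 10 mm. It has fired when over 8.5 mm in. At 10 mm it meets a hard stop and the load climbs at once. Unloaded, the nose comes out again
- jig: aluminium drilling jig, 80 (x) x 120 (y) x 56 mm tall, fixed, origin under its centre. Two guide holes on its y centre line: at y = -34 flush with the top plate, at y = +34 in a raised square steel bush. Under the plate a bracket blank, a 3 mm steel strip, is clamped, standing out 22 mm at both ends; its end at -y is bent up
- bush (a point): centre of the mouth of the raised square bush, 26 x 26 mm, 6 above the plate, 62 above the bench, at (0, 34, 62) in the jig's frame. Hole 7.5 diameter, chamfer 1.2, 12 deep through bush and plate. Below it lies the blank, whose height differs every time with its packing: its top is 13 to 31 mm below the mouth, not measured
- block: wooden tool block 64 (x) x 104 (y) x 77 mm tall, fixed to the bench, origin under its centre. Two rows of bit stubs stand 5 above its top towards its +y end
- socket (a point): centre of the top of the punch's hole in the block, 77 mm above the bench, at (0, -18, 77) in the block's frame. Hole 20 diameter, chamfered by 3, right through; the punch hangs in it by its collar, upright, with the tip of the nose 6 above the bench
- spool: copper wire spool, 44 diameter, 46 tall, standing, origin at its underside's centre. A bystander, to be left alone
- jar: small white flux jar, 42 diameter, 55 tall, origin at its underside's centre. A bystander, to be left alone
- tin: flat round metal tin, 56 diameter, 18 tall, origin at its underside's centre. A bystander, to be left alone
- heatsink: finned aluminium heat sink 50 x 40 x 25, origin at its underside's centre. A bystander, to be left alone
- tray: grey two-part tray 90 x 70 x 22, origin at its underside's centre. A bystander, to be left alone
- driver: screwdriver with black handle, 160 long, lying, origin near its middle. A bystander, to be left alone
There are look-alikes about, which are no part of the job. Leave any red or turquoise look-alike of the punch alone.

How it is judged:
By the outcome, as a careful person would: the job done as asked, in the order asked, and still so for the second after the job is handed in, with the robot touching nothing.
It also fails if it takes over 72 s, if anything falls off the work surface, if the arm or the gripper's body presses on something with over 40 N, if the wrist force passes 120 N, or if a joint passes its speed limit or range.

## Working session

There is one attempt and no reset: what is moved stays moved. The work goes in short steps, each a Python script; the robot and the scene stay as the last script left them, time stands still between calls to the robot, and variables do not carry over. Pictures are saved under pics/ and viewed, and the job is handed in when it is done.

```bash
ls; mkdir -p pics; python3 - <<'E'
from rig import arm
import cv2,numpy as np
print(arm.current_t(),arm.grip_depth,arm.current_ee_pos(),arm.current_width())
print(arm.current_tool_rot())
for n in ["scene","top","wrist"]:
    c=arm.get_calibration(n)
    print(n,c)
    im=arm.snapshot(n); cv2.imwrite(f"pics/{n}0.png",im[:,:,::-1])
E
```

```text
pics
0.0 0.0188 [0.28216336 0.5572534  0.21336509] 0.09134243118159632
[[-8.92135866e-01  4.51766770e-01 -6.18621409e-04]
 [ 4.51767183e-01  8.92135293e-01 -1.01496429e-03]
 [ 9.33668522e-05 -1.18495890e-03 -9.99999294e-01]]
scene {'intrinsics': array([[420.96101688,   0.        , 249.24026708],
       [  0.        , 420.96101688, 188.09075337],
       [  0.        ,   0.        ,   1.        ]]), 'k1': -0.039097662357050644, 'cam_to_world': array([[ 0.64353219,  0.55924579, -0.52259971,  1.0551418 ],
       [ 0.76521547, -0.48581144,  0.42241276, -0.42115185],
       [-0.01765236, -0.67173759, -0.74057883,  0.80066566],
       [ 0.        ,  0.        ,  0.        ,  1.        ]])}
top {'intrinsics': array([[387.31977299,   0.        , 254.01453278],
       [  0.        , 387.31977299, 191.45545247],
       [  0.        ,   0.        ,   1.        ]]), 'k1': -0.010428891480486438, 'cam_to_world': array([[ 0.02609131, -0.99894561,  0.03777443,  0.49177611],
       [-0.99955355, -0.0255196 ,  0.01553884, -0.00685887],
       [-0.01455847, -0.03816299, -0.99916547,  0.99998076],
       [ 0.        ,  0.        ,  0.        ,  1.        ]])}
wrist {'intrinsics': array([[326.82812482,   0.        , 252.06680888],
       [  0.        , 326.82812482, 188.28086002],
       [  0.        ,   0.        ,   1.        ]]), 'k1': -0.07475869360188767, 'cam_to_world': array([[ 0.45182091,  0.85485043,  0.25512469,  0.20916022],
       [ 0.89210781, -0.43255526, -0.13053583,  0.59393512],
       [-0.00123308,  0.28657755, -0.95805625,  0.38424897],
       [ 0.        ,  0.        ,  0.        ,  1.        ]])}
```

View pics/scene0.png

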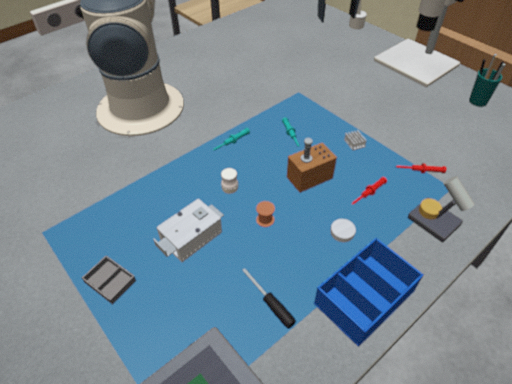

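View pics/top0.png

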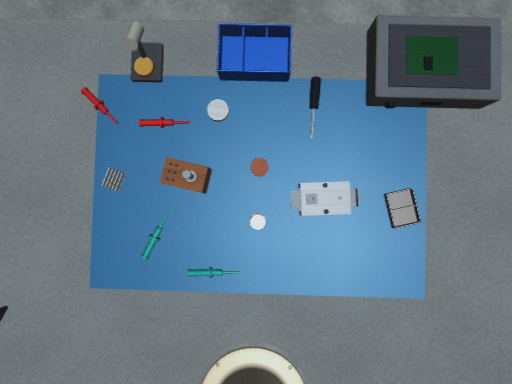

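View pics/wrist0.png

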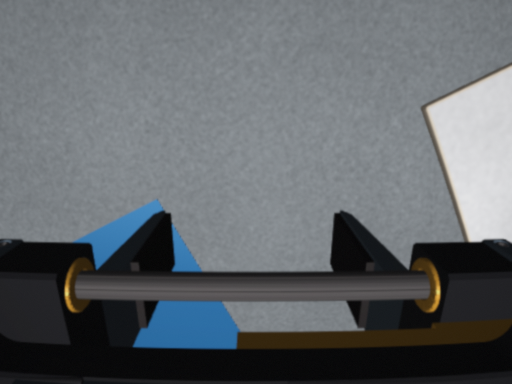

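The steel punch stands in the wooden block at top (188,176) / scene (308,150). The red and turquoise ones lie on the mat as look-alikes. The jig is at top (325,198), with its raised bush near (312,198). I'll confirm both in enlarged crops.

```bash
python3 - <<'E'
import cv2,numpy as np
t=cv2.imread("pics/top0.png");s=cv2.imread("pics/scene0.png")
def c(im,x,y,w,h,W=400,H=300): return cv2.resize(im[y:y+h,x:x+w],(W,H),interpolation=cv2.INTER_CUBIC)
a=np.vstack([np.hstack([c(t,150,146,80,60),c(s,270,130,80,60)]),np.hstack([c(t,286,168,80,60),c(s,150,195,80,60)])])
cv2.imwrite("pics/crop1.png",a)
E
```

```text
(no output)
```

View pics/crop1.png

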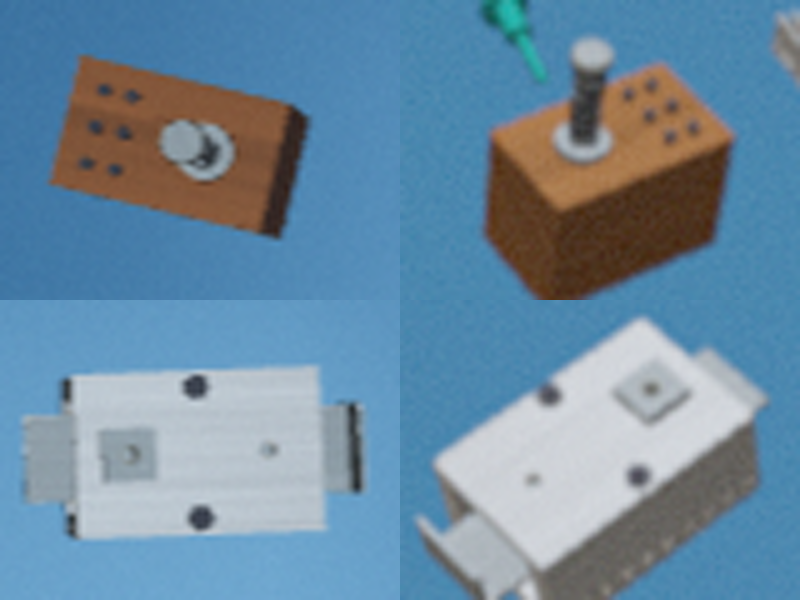

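The punch is clear: steel, dark grip, in the block. The bush is the grey raised square at the jig's +y end. The flush hole at top (339.6,198) is the decoy. Next I'll triangulate.

```bash
cat > h.py <<'E'
import numpy as np, cv2
from rig import arm
def ray(c,px):
    K=c["intrinsics"]; d=np.array([(px[0]-K[0,2])/K[0,0],(px[1]-K[1,2])/K[1,1]]); u=d.copy()
    for _ in range(30): u=d/(1+c["k1"]*(u@u))
    T=c["cam_to_world"]; v=T[:3,:3]@np.array([u[0],u[1],1]); return T[:3,3],v/np.linalg.norm(v)
def plane(c,px,z):
    o,v=ray(c,px); return o+v*(z-o[2])/v[2]
def tri(l):
    A=np.zeros((3,3));b=np.zeros(3)
    for c,p in l:
        o,v=ray(c,p);M=np.eye(3)-np.outer(v,v);A+=M;b+=M@o
    return np.linalg.solve(A,b)
def proj(c,P):
    T=c["cam_to_world"];q=T[:3,:3].T@(np.asarray(P)-T[:3,3]);u=q[:2]/q[2];u=u*(1+c["k1"]*(u@u))
    K=c["intrinsics"];return np.array([u[0]*K[0,0]+K[0,2],u[1]*K[1,1]+K[1,2]])
def R(yaw): # tool x at yaw, z down
    a=np.radians(yaw);x=np.array([np.cos(a),np.sin(a),0]);z=np.array([0,0,-1.]);return np.column_stack([x,np.cross(z,x),z])
E
python3 - <<'E'
from h import *
t=arm.get_calibration("top");s=arm.get_calibration("scene")
print("cap",tri([(t,(187,174.4)),(s,(308.4,140.4))]),plane(t,(187,174.4),.139),plane(s,(308.4,140.4),.139))
print("bush",tri([(t,(312.6,199)),(s,(200.2,212.4))]),plane(t,(312.6,199),.062),plane(s,(200.2,212.4),.062))
cr=lambda x,y,x0,y0:(x0+x/5,y0+y/5)
for p in [(84,56),(292,104),(50,183),(262,232)]: print("block",plane(t,cr(*p,150,146),.077))
for p in [(75,77),(318,67),(77,238),(326,230)]: print("jig",plane(t,cr(*p,286,168),.056))
for p in [(203,154)]: print("collar",plane(t,cr(*p,150,146),.083))
print(plane(s,(270+183/5,130+142/5),.083))
print("decoy",plane(t,cr(269,150,286,168),.056))
for y in range(-180,180,30):
    r=[arm.solve_ik(p,R(y)) for p in([.52,.165,.0852],[.5,-.15,.12])]
    print(y,[None if q is None else np.round(q,0) for q in r])
E
```

```text
cap [0.56037243 0.15964986 0.13631847] [0.55863328 0.157265   0.139     ] [0.56352095 0.15948412 0.139     ]
bush [ 0.51427298 -0.13235856  0.05941612] [ 0.51261052 -0.13432973  0.062     ] [ 0.51796302 -0.1311957   0.062     ]
block [0.60364775 0.21912669 0.077     ]
block [0.5829614  0.11827686 0.077     ]
block [0.54214963 0.23335678 0.077     ]
block [0.52126161 0.13075981 0.077     ]
jig [ 0.55002994 -0.10615626  0.056     ]
jig [ 0.55789685 -0.22418814  0.056     ]
jig [ 0.47172008 -0.108813    0.056     ]
jig [ 0.47875844 -0.22939134  0.056     ]
collar [0.55747301 0.15916116 0.083     ]
[0.56575849 0.15774886 0.083     ]
decoy [ 0.5168743  -0.20109971  0.056     ]
-180 [array([ 11.,  31.,  96.,  -0.,  52., -79.]), array([ -23.,   27.,   98.,   -0.,   55., -113.])]
-150 [array([  11.,   31.,   96.,   -0.,   52., -109.]), array([ -23.,   27.,   98.,   -0.,   55., -143.])]
-120 [array([  11.,   31.,   96.,   -0.,   52., -139.]), array([ -23.,   27.,   98.,   -0.,   55., -173.])]
-90 [array([  11.,   31.,   96.,   -0.,   52., -169.]), array([-23.,  27.,  98.,  -0.,  55., 157.])]
-60 [array([ 11.,  31.,  96.,  -0.,  52., 161.]), array([-23.,  27.,  98.,  -0.,  55., 127.])]
-30 [array([ 11.,  31.,  96.,  -0.,  52., 131.]), array([-23.,  27.,  98.,  -0.,  55.,  97.])]
0 [array([ 11.,  31.,  96.,  -0.,  52., 101.]), array([-23.,  27.,  98.,  -0.,  55.,  67.])]
30 [array([11., 31., 96., -0., 52., 71.]), array([-23.,  27.,  98.,  -0.,  55.,  37.])]
60 [array([11., 31., 96., -0., 52., 41.]), array([-23.,  27.,  98.,  -0.,  55.,   7.])]
90 [array([11., 31., 96., -0., 52., 11.]), array([-23.,  27.,  98.,  -0.,  55., -23.])]
120 [array([ 11.,  31.,  96.,  -0.,  52., -19.]), array([-23.,  27.,  98.,  -0.,  55., -53.])]
150 [array([ 11.,  31.,  96.,  -0.,  52., -49.]), array([-23.,  27.,  98.,  -0.,  55., -83.])]
```

```bash
python3 - <<'E'
from h import *
import pickle
d={}
for n,p in [("wbush",[.514,-.132,.15]),("wpunch",[.561,.159,.22])]:
    arm.move_to(p,R(90)); arm.sleep(.3)
    c=arm.get_calibration("wrist"); im=arm.snapshot("wrist")
    cv2.imwrite(f"pics/{n}.png",im[:,:,::-1]); d[n]=c
    print(n,arm.current_t(),arm.current_ee_pos(),arm.current_tool_rot().round(4).tolist(),c["cam_to_world"].round(4).tolist(),arm.current_force())
pickle.dump(d,open("cal.pkl","wb"))
E
```

```text
wbush 3.0833 [ 0.51406022 -0.1318258   0.15000761] [[-0.0003, 1.0, 0.0], [1.0, 0.0003, -0.0], [-0.0, 0.0, -1.0]] [[1.0, 0.0003, 0.0003, 0.5134], [0.0004, -0.958, -0.2867, -0.0507], [0.0002, 0.2867, -0.958, 0.3208], [0.0, 0.0, 0.0, 1.0]] [-0.07777838  0.31691396 -0.51955426]
wpunch 4.5917 [0.56108282 0.15840768 0.21989966] [[0.0009, 1.0, -0.0002], [1.0, -0.0009, -0.0], [-0.0, -0.0002, -1.0]] [[1.0, -0.001, -0.0004, 0.5606], [-0.0011, -0.958, -0.2868, 0.2393], [-0.0001, 0.2868, -0.958, 0.3907], [0.0, 0.0, 0.0, 1.0]] [0.35419853 0.34238995 0.73183836]
```

View pics/wbush.png

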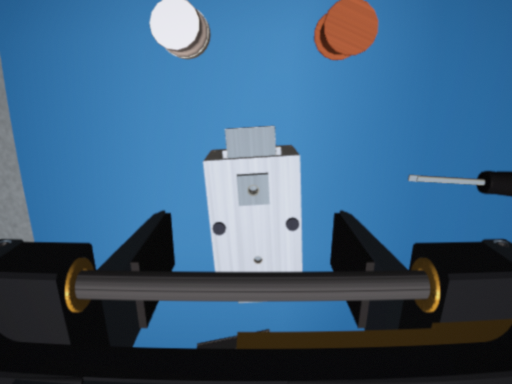

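View pics/wpunch.png

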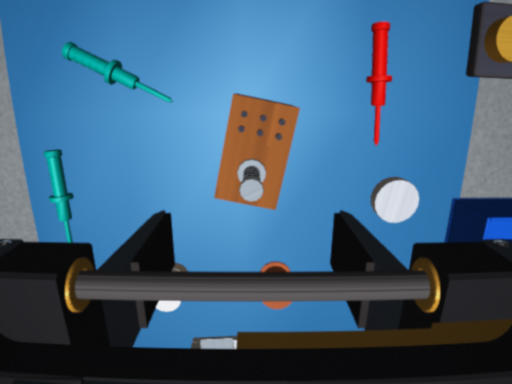

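```bash
python3 - <<'E'
from h import *
import pickle
d=pickle.load(open("cal.pkl","rb"))
b=cv2.imread("pics/wbush.png");p=cv2.imread("pics/wpunch.png")
g=cv2.cvtColor(b,cv2.COLOR_BGR2GRAY)[165:215,228:280].astype(int)
# bush square: threshold between plate & bush
pl=g.max(); 
m=((g<175)&(g>110)).astype(np.uint8)
n,l,st,ce=cv2.connectedComponentsWithStats(m); 
for i in range(1,n):
    if st[i,4]>50: print("bush comp",st[i],ce[i]+[228,165])
print(g[24,::2],g[::2,25])
gp=cv2.cvtColor(p,cv2.COLOR_BGR2GRAY)
hs=cv2.cvtColor(p,cv2.COLOR_BGR2HSV)[150:215,225:285]
m=((hs[...,1]<60)&(hs[...,2]>90)).astype(np.uint8)
n,l,st,ce=cv2.connectedComponentsWithStats(m)
for i in range(1,n):
    if st[i,4]>20: print("punch comp",st[i],ce[i]+[225,150])
cc=[cv2.resize(b[162:216,222:286],(640,540),interpolation=cv2.INTER_CUBIC),cv2.resize(p[150:210,220:284],(640,600),interpolation=cv2.INTER_CUBIC)]
cv2.imwrite("pics/wb2.png",cc[0]);cv2.imwrite("pics/wp2.png",cc[1])
E
```

```text
bush comp [  9   7  31  33 696] [250.61494253 187.55172414]
[219 222 217 211 209 177 174 170 172 171 130 130 158 157 120 146 171 174
 175 176 188 215 214 213 211 213] [218 219 218 215 142 133 169 171 171 170 169 175 161  84  81 147 173 176
 176 178 202 217 216 217 216]
punch comp [ 12   9  29  43 791] [251.08091024 180.52338812]
```

View pics/wb2.png

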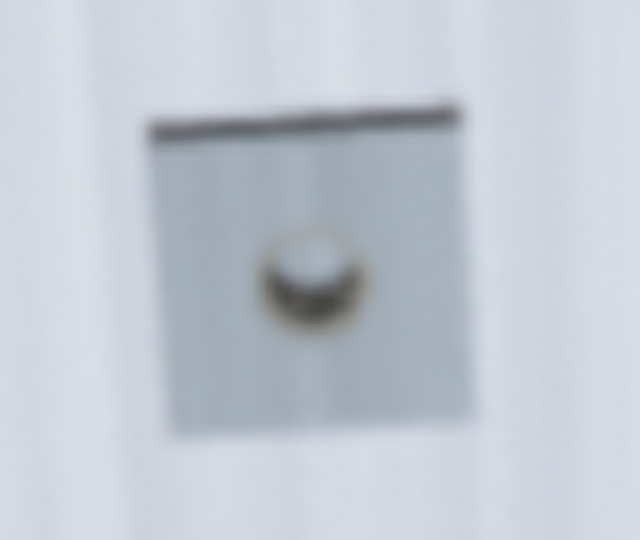

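View pics/wp2.png

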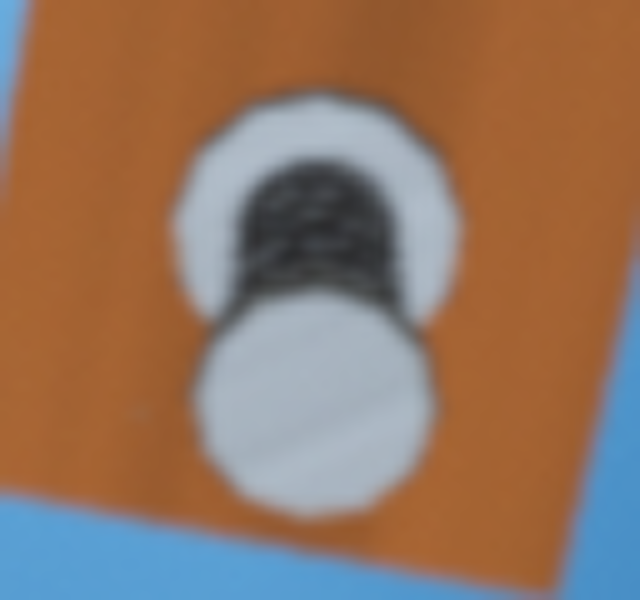

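```bash
python3 - <<'E'
from h import *
import pickle
d=pickle.load(open("cal.pkl","rb"))
B=d["wbush"];P=d["wpunch"]
print("hole",plane(B,(252.75,189.75),.062),"sq",plane(B,(252.95,189.25),.062))
print("cap",plane(P,(251.05,189.85),.139),"collar",plane(P,(251.25,172.75),.083))
t=arm.get_calibration("top");s=arm.get_calibration("scene")
print(proj(t,plane(B,(252.75,189.75),.062)),proj(s,plane(B,(252.75,189.75),.062)))
print(tri([(B,(252.75,189.75)),(t,(312.6,199)),(s,(200.2,212.4))]))
print("yaw jig", [plane(B,(222+(x-4.5)/10,162+(y-4.5)/10),.062)[:2] for x,y in [(150,137),(460,122),(474,417),(172,433)]])
E
```

```text
hole [ 0.51408114 -0.1294372   0.062     ] sq [ 0.51424619 -0.12900472  0.062     ]
cap [0.55968026 0.16264989 0.139     ] collar [0.5597016  0.16291667 0.083     ]
[310.58573246 198.33973875] [199.83355321 210.99406799]
[ 0.51398462 -0.13171886  0.05824071]
yaw jig [array([ 0.50083044, -0.11705757]), array([ 0.52614578, -0.11578516]), array([ 0.52767704, -0.14126424]), array([ 0.5023391, -0.1426945])]
```

```bash
python3 - <<'E'
from h import *
arm.grip(.06)
arm.move_l([.5597,.1628,.16],R(90),feed=.15)
arm.move_l([.5597,.1628,.0852],R(90),feed=.08); arm.sleep(.2)
print(arm.current_ee_pos(),arm.current_force())
arm.grip(.03); c=arm.get_calibration("wrist"); im=arm.snapshot("wrist"); cv2.imwrite("pics/pre.png",im[:,:,::-1])
arm.grip(.0); arm.sleep(.2)
print(arm.current_t(),arm.current_width(),arm.current_ee_pos(),arm.current_force())
arm.move_l([.5597,.1628,.105],feed=.04); arm.sleep(.2)
print(arm.current_t(),arm.current_width(),arm.current_ee_pos(),arm.current_force())
im=arm.snapshot("wrist"); cv2.imwrite("pics/g1.png",im[:,:,::-1])
E
```

```text
[0.55991465 0.16284096 0.08559931] [-0.02773324 -0.15745192  0.02266727]
8.3 0.018313119721751803 [0.55971027 0.16282133 0.08519283] [ 0.39826135 -0.11217996 -0.02808295]
9.1417 0.018228428125447182 [0.5595406  0.16275819 0.10474797] [ 0.37826248  0.42065326 -2.02548217]
```

View pics/g1.png

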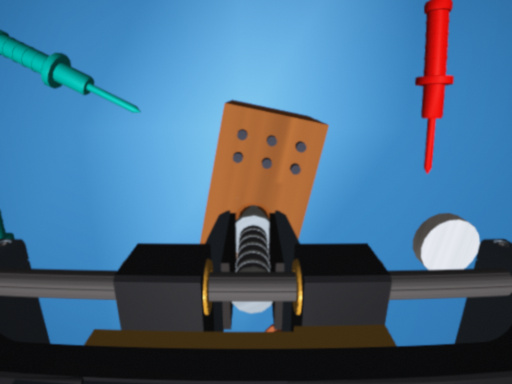

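Gripped: width 18 mm and about 2 N of load. Next: lift clear, move above the bush, and look for the nose.

```bash
python3 - <<'E'
from h import *
import pickle
arm.move_l([.5597,.1628,.20],R(90),feed=.12); arm.sleep(.2)
c0=arm.get_calibration("wrist"); im=arm.snapshot("wrist"); cv2.imwrite("pics/g2.png",im[:,:,::-1])
e0=arm.current_ee_pos()
arm.move_to([.5141,-.1294,.175],R(90)); 
arm.move_l([.5141,-.1294,.153],feed=.05);arm.sleep(.3)   # tip ~ z .0735
c1=arm.get_calibration("wrist"); im=arm.snapshot("wrist"); cv2.imwrite("pics/g3.png",im[:,:,::-1])
s=arm.snapshot("scene"); cv2.imwrite("pics/g3s.png",s[:,:,::-1])
s=arm.snapshot("top"); cv2.imwrite("pics/g3t.png",s[:,:,::-1])
e1=arm.current_ee_pos(); print(arm.current_t(),e0,e1,arm.current_force())
pickle.dump((c0,c1,e0,e1),open("cal2.pkl","wb"))
def c(n,x,y,w,h): return cv2.resize(cv2.imread(f"pics/{n}.png")[y:y+h,x:x+w],(w*6,h*6),interpolation=cv2.INTER_CUBIC)
cv2.imwrite("pics/g3c.png",np.hstack([c("g2",217,140,66,100),c("g3",217,140,66,100)]))
cv2.imwrite("pics/g3sc.png",c("g3s",150,140,120,100))
E
```

```text
12.5667 [0.55945084 0.16275898 0.19943497] [ 0.51413162 -0.12943582  0.1531011 ] [ 0.53933108  0.05944927 -0.92000145]
```

View pics/g3c.png

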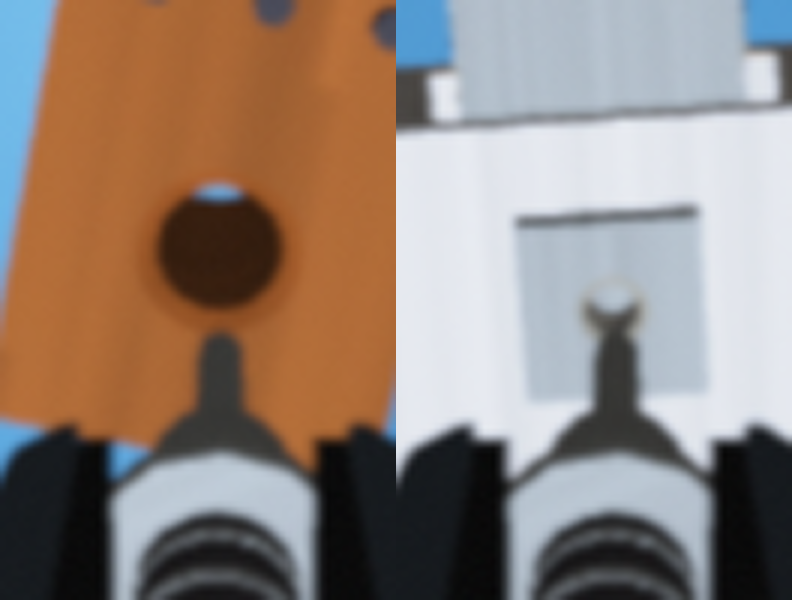

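View pics/g3sc.png

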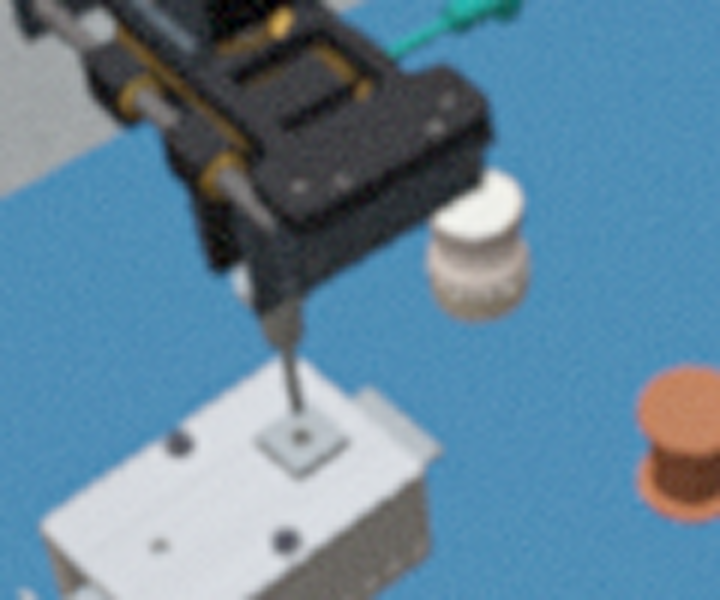

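```bash
python3 - <<'E'
from h import *
import pickle
c0,c1,e0,e1=pickle.load(open("cal2.pkl","rb"))
px=lambda x,y:(217+(x+.5)/6-.5,140+(y+.5)/6-.5)
for c,e,q in((c0,e0,px(220,332)),(c1,e1,px(219.5,329))):
    E=plane(c,q,e[2]-.0792+.005); print(q,E,E[:2]-[0,.003]-e[:2])
h=px(612-396,308);print("hole",h,plane(c1,h,.062))
sc=arm.get_calibration("scene");
# scene: tip & hole pixel
f=lambda x,y:(150+(x+.5)/6-.5,140+(y+.5)/6-.5)
tip=f(298,412);hole=f(302,438)
print("scene tip",plane(sc,tip,e1[2]-.0792),"hole",plane(sc,hole,.062))
# lateral check: predicted scene px
print(proj(sc,[e1[0],e1[1],e1[2]-.0792]),tip,proj(sc,[.5141,-.1294,.062]),hole)
E
```

```text
(253.25, 194.91666666666666) [0.55965984 0.16504301 0.12523497] [ 0.000209   -0.00071597]
(253.16666666666666, 194.41666666666666) [ 0.51452808 -0.12681826  0.0789011 ] [ 0.00039647 -0.00038244]
hole (252.58333333333334, 190.91666666666666) [ 0.51410436 -0.12914312  0.062     ]
scene tip [ 0.51547343 -0.13050732  0.0739011 ] hole [ 0.51797671 -0.13199212  0.062     ]
[199.29137512 207.65919673] (199.25, 208.25) [199.85175808 210.99061569] (199.91666666666666, 212.58333333333331)
```

```bash
python3 - <<'E'
import cv2,numpy as np
def c(n,x,y,w,h,k): return cv2.resize(cv2.imread(f"pics/{n}.png")[y:y+h,x:x+w],(w*k,h*k),interpolation=cv2.INTER_CUBIC)
cv2.imwrite("pics/g3d.png",np.hstack([c("g3",232,170,40,45,10),c("g3s",180,185,40,45,10)]))
E
```

```text
(no output)
```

View pics/g3d.png

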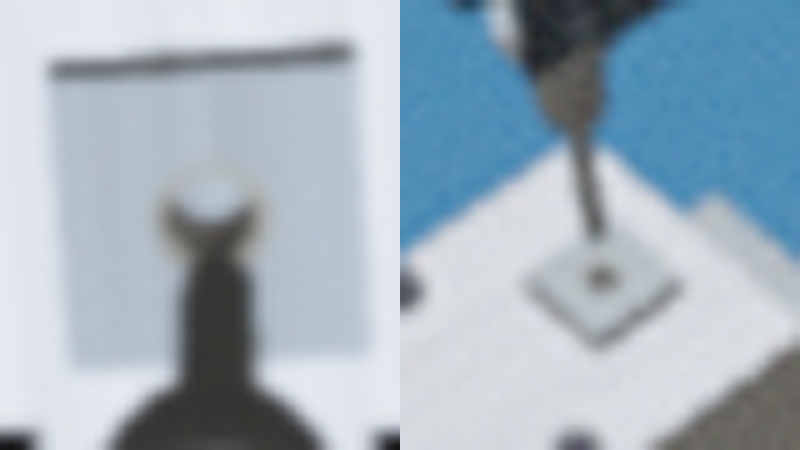

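```bash
python3 - <<'E'
from h import *
import pickle
arm.move_l([.5138,-.1288,.1437],R(90),feed=.05);arm.sleep(.3)
c1=arm.get_calibration("wrist"); im=arm.snapshot("wrist"); cv2.imwrite("pics/g4.png",im[:,:,::-1])
s=arm.snapshot("scene"); cv2.imwrite("pics/g4s.png",s[:,:,::-1])
e1=arm.current_ee_pos(); print(arm.current_t(),e1,arm.current_force())
pickle.dump((c1,e1),open("cal3.pkl","wb"))
def c(n,x,y,w,h,k): return cv2.resize(cv2.imread(f"pics/{n}.png")[y:y+h,x:x+w],(w*k,h*k),interpolation=cv2.INTER_CUBIC)
cv2.imwrite("pics/g4d.png",np.hstack([c("g4",232,170,40,45,10),c("g4s",180,185,40,45,10)]))
E
```

```text
13.3 [ 0.51385871 -0.12882106  0.14380918] [ 0.7785767   0.63920319 -1.08601522]
```

View pics/g4d.png

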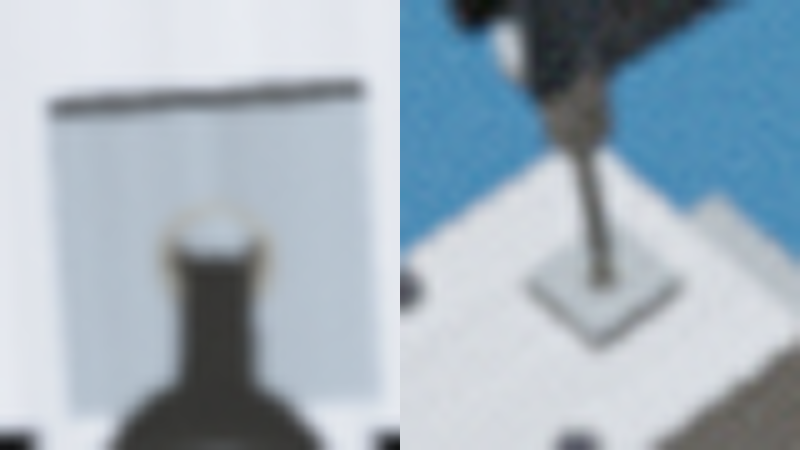

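```bash
cat >> h.py <<'E'
def F(n=6,dt=.01):
    a=[]
    for _ in range(n): a.append(arm.current_force()); arm.sleep(dt)
    return np.mean(a,0)
E
python3 - <<'E'
from h import *
x,y,z=.5138,-.1288,.1437
f0=F(10); print("base",f0,arm.current_torque())
while z>.1305:
    z-=.001
    arm.move_l([x,y,z],R(90),feed=.03); f=F(4)-f0
    print(round(z,4),arm.current_ee_pos().round(4),f.round(2))
    if f[2]>2.5 or np.hypot(*f[:2])>4: print("stop");break
print(arm.current_t())
E
```

```text
base [-0.02629264  0.09122521 -1.71234857] [-0.09363689  0.03757377  0.04771697]
0.1427 [ 0.5138 -0.1288  0.1427] [-0.21 -0.4   0.37]
0.1417 [ 0.5138 -0.1288  0.1416] [ 0.04 -0.53  0.3 ]
0.1407 [ 0.5138 -0.1288  0.1407] [ 0.06  0.2  -0.04]
0.1397 [ 0.5138 -0.1288  0.1396] [-0.02 -0.15  0.05]
0.1387 [ 0.5138 -0.1288  0.1387] [-0.53 -0.1  -0.07]
0.1377 [ 0.5138 -0.1288  0.1377] [-0.39 -0.33  0.25]
0.1367 [ 0.5137 -0.1288  0.1366] [ 0.21 -0.07  0.02]
0.1357 [ 0.5138 -0.1288  0.1357] [-0.21  0.06  0.05]
0.1347 [ 0.5138 -0.1288  0.1347] [-0.17  0.07  0.17]
0.1337 [ 0.5138 -0.1288  0.1337] [ 0.5   0.04 -0.08]
0.1327 [ 0.5138 -0.1288  0.1327] [-0.09 -0.04 -0.17]
0.1317 [ 0.5138 -0.1288  0.1317] [ 0.38 -0.48  0.16]
0.1307 [ 0.5138 -0.1288  0.1307] [-0.57  0.1   0.04]
0.1297 [ 0.5138 -0.1288  0.1297] [-0.61  0.36 -0.49]
17.35
```

The nose is 11 mm down the bush with no contact force. Next I'll press in fine steps, watching the load.

```bash
cat > press.py <<'E'
from h import *
x,y=.5138,-.1288; z=arm.current_ee_pos()[2].round(4)
f0=np.array([-.03,.09,-1.71]); zc=None; pk=0; log=[]
while z>.1105-.012 and arm.current_t()<50:
    z-=.0005 if zc is None else (.0004 if pk<8.5 else .0002)
    arm.move_l([x,y,z],R(90),feed=.02); arm.sleep(.04); f=F(6,.008)-f0
    e=arm.current_ee_pos(); log.append((z,f[2])); 
    print(round(z,4),e.round(4)[2],f.round(2),round(arm.current_t(),2))
    if np.hypot(*f[:2])>8: print("lateral stop");break
    if zc is None and f[2]>1.0:
        zc=z; print("contact")
    elif zc is not None:
        pk=max(pk,f[2]); tr=zc-z
        if f[2]<.5 and tr<.001: zc=None; pk=0; print('false'); continue
        if pk>7 and f[2]<pk-4.5 and tr>.0075: print("SNAP",tr);break
        if f[2]>13: print("too high",tr);break
        if tr>.0125: print("travel limit");break
E
python3 press.py
```

```text
0.1292 0.1292 [ 0.15 -0.11  0.35] 17.69
0.1287 0.1287 [-0.27  0.06 -0.22] 18.03
0.1282 0.1282 [ 0.19 -0.01 -0.19] 18.38
0.1277 0.1277 [ 0.35 -0.06 -0.1 ] 18.72
0.1272 0.1272 [-0.16 -0.04  0.05] 19.06
0.1267 0.1267 [-0.2   0.16 -0.02] 19.4
0.1262 0.1262 [ 0.21  0.22 -0.14] 19.74
0.1257 0.1257 [-0.05  0.14  0.03] 20.08
0.1252 0.1252 [-0.21 -0.08 -0.16] 20.43
0.1247 0.1247 [ 0.36 -0.04  0.06] 20.77
0.1242 0.1242 [-0.06 -0.15 -0.21] 21.11
0.1237 0.1237 [0.23 0.2  0.17] 21.45
0.1232 0.1232 [-0.3  -0.25 -0.04] 21.79
0.1227 0.1227 [ 0.02 -0.07 -0.06] 22.13
0.1222 0.1222 [ 0.09 -0.38 -0.54] 22.48
0.1217 0.1217 [-0.11  0.08  0.17] 22.82
0.1212 0.1212 [ 0.13 -0.16 -0.28] 23.16
0.1207 0.1207 [ 0.12 -0.21 -0.22] 23.5
0.1202 0.1202 [ 0.06 -0.21  0.02] 23.84
0.1197 0.1197 [ 0.13 -0.12  0.21] 24.18
0.1192 0.1192 [ 0.03 -0.11 -0.26] 24.52
0.1187 0.1187 [0.02 0.1  0.1 ] 24.87
0.1182 0.1182 [0.22 0.42 0.05] 25.21
0.1177 0.1177 [ 0.03  0.18 -0.15] 25.55
0.1172 0.1172 [ 0.19 -0.22  0.04] 25.89
0.1167 0.1167 [ 0.51 -0.18 -0.13] 26.23
0.1162 0.1162 [ 0.15 -0.12  0.04] 26.57
0.1157 0.1157 [ 0.34 -0.04 -0.3
[... 1039 characters left out ...]
.1037 0.1038 [0.09 0.04 8.95] 36.14
0.1035 0.1036 [ 0.03 -0.23  9.1 ] 36.48
0.1033 0.1034 [-0.14 -0.25  9.48] 36.83
0.1031 0.1033 [-0.03 -0.23  9.37] 37.17
0.1029 0.1031 [-0.33  0.21  9.66] 37.51
0.1027 0.1029 [-0.37 -0.1   9.35] 37.85
0.1025 0.1027 [-0.08  0.01  9.74] 38.19
0.1023 0.1025 [-0.22 -0.05  9.38] 38.53
0.1021 0.1023 [ 0.01 -0.04  9.73] 38.88
0.1019 0.1021 [ 0.07 -0.32  9.26] 39.22
0.1017 0.1019 [-0.09  0.3   9.09] 39.56
0.1015 0.1016 [ 0.14 -0.01  8.68] 39.9
0.1013 0.1014 [ 0.26 -0.16  8.64] 40.24
0.1011 0.1012 [ 0.13 -0.36  7.54] 40.58
0.1009 0.1009 [ 0.41 -0.15  6.99] 40.92
0.1007 0.1007 [ 0.29 -0.01  5.95] 41.27
0.1005 0.1005 [ 0.11 -0.05  5.24] 41.61
SNAP 0.009200000000000055
```

Past the peak, but the load is still 5.2 N and falling, not yet clearly over 8.5 mm. Peak position suggests about 1 mm of slip or compliance. A little further, still stopping on load.

```bash
python3 - <<'E'
from h import *
f0=np.array([-.03,.09,-1.71]); z=.1005; prev=5.24;lo=0
for i in range(8):
    z-=.0002
    arm.move_l([.5138,-.1288,z],R(90),feed=.02); arm.sleep(.04); f=F(8,.008)-f0
    print(round(z,4),arm.current_ee_pos()[2].round(4),f.round(2),round(arm.current_t(),2))
    if f[2]<3.9: lo+=1
    if lo>=2 or f[2]>prev+.6: print("done");break
    prev=min(prev,f[2])
E
```

```text
0.1003 0.1003 [0.06 0.12 4.57] 41.97
0.1001 0.1001 [ 0.13 -0.17  4.71] 42.33
0.0999 0.0999 [-0.44 -0.42  4.13] 42.68
0.0997 0.0997 [ 0.2  -0.28  4.38] 43.04
0.0995 0.0995 [ 0.19 -0.03  4.37] 43.4
0.0993 0.0993 [ 0.12 -0.1   4.38] 43.76
0.0991 0.0991 [ 0.1  -0.04  4.29] 44.12
0.0989 0.0989 [ 0.22 -0.06  4.96] 44.48
done
```

The load fell from a 9.7 N peak to a flat 4.3 N, then just began to rise, so it has fired and I'm at the stop threshold. Retracting and returning now.

```bash
python3 - <<'E'
from h import *
arm.move_l([.5138,-.1288,.16],R(90),feed=.08)
arm.move_l([.5138,-.1288,.20],R(90),feed=.12)
arm.move_to([.5597,.1628,.20],R(90)); arm.sleep(.3)
e=arm.current_ee_pos(); f=F(8); print(arm.current_t(),e,f,arm.current_width())
im=arm.snapshot("wrist"); cv2.imwrite("pics/r1.png",im[:,:,::-1])
def c(n,x,y,w,h): return cv2.resize(cv2.imread(f"pics/{n}.png")[y:y+h,x:x+w],(w*6,h*6),interpolation=cv2.INTER_CUBIC)
cv2.imwrite("pics/r1c.png",np.hstack([c("g2",217,140,66,100),c("r1",217,140,66,100)]))
E
```

```text
47.375 [0.55986587 0.16201549 0.20004992] [-0.23375076 -0.1818186  -1.60978968] 0.018602133991376786
```

View pics/r1c.png

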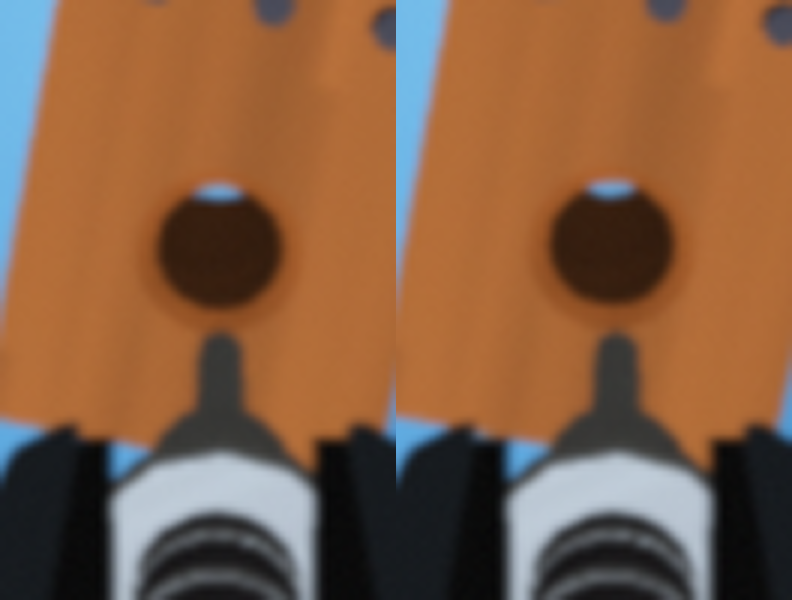

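The nose is out again, still centred in the grip, and the hole is in line. Seating the punch with a force guard.

```bash
python3 - <<'E'
from h import *
arm.move_l([.5597,.1628,.20],R(90),feed=.1)
f0=F(6)
z=.2
for z in [.17,.15,.13,.11,.095,.0885]:
    arm.move_l([.5597,.1628,z],R(90),feed=.09); f=F(3)-f0; print(z,f.round(2))
    if abs(f[2])>4 or np.hypot(*f[:2])>5: print("STOP"); break
else:
    while z>.0836:
        z-=.0004
        arm.move_l([.5597,.1628,z],R(90),feed=.03); f=F(5)-f0; print(round(z,4),f.round(2))
        if f[2]>2.5: print("seated");break
print(arm.current_t())
im=arm.snapshot("wrist"); cv2.imwrite("pics/r2.png",im[:,:,::-1])
s=arm.snapshot("scene"); cv2.imwrite("pics/r2s.png",s[:,:,::-1])
E
```

```text
0.17 [ 0.14  0.3  -0.15]
0.15 [ 0.1  -0.49  0.36]
0.13 [ 0.46 -0.07  0.52]
0.11 [ 0.72  0.21 -0.17]
0.095 [0.4  0.26 0.  ]
0.0885 [ 0.16 -0.59 -0.  ]
0.0881 [ 0.59 -0.14  0.29]
0.0877 [-0.18  0.12  0.23]
0.0873 [ 0.24  0.22 -0.13]
0.0869 [ 0.   -0.22  0.23]
0.0865 [ 0.06 -0.28 -0.22]
0.0861 [0.09 0.15 0.2 ]
0.0857 [ 0.32  0.07 -0.33]
0.0853 [ 0.09 -0.01  0.25]
0.0849 [0.8  0.21 4.98]
seated
52.675
```

Seated at TCP z = 84.9 mm, against 85.2 mm when grasped. Releasing, retreating and checking.

```bash
python3 - <<'E'
from h import *
arm.move_l([.5597,.1628,.0852],R(90),feed=.03)
arm.grip(.06); arm.sleep(.2)
arm.move_l([.5597,.1628,.16],R(90),feed=.1)
arm.move_l([.5597,.1628,.22],R(90),feed=.15); arm.sleep(.3)
c=arm.get_calibration("wrist"); print(arm.current_t(),arm.current_force())
for n in ("wrist","scene","top"):
    im=arm.snapshot(n); cv2.imwrite(f"pics/f{n}.png",im[:,:,::-1])
def k(n,x,y,w,h,s): return cv2.resize(cv2.imread(f"pics/{n}.png")[y:y+h,x:x+w],(w*s,h*s),interpolation=cv2.INTER_CUBIC)
cv2.imwrite("pics/fc.png",np.hstack([k("wpunch",220,150,64,60,6),k("fwrist",220,150,64,60,6)]))
E
```

```text
55.75 [ 0.21659165 -0.46743684  0.23945817]
```

View pics/fc.png

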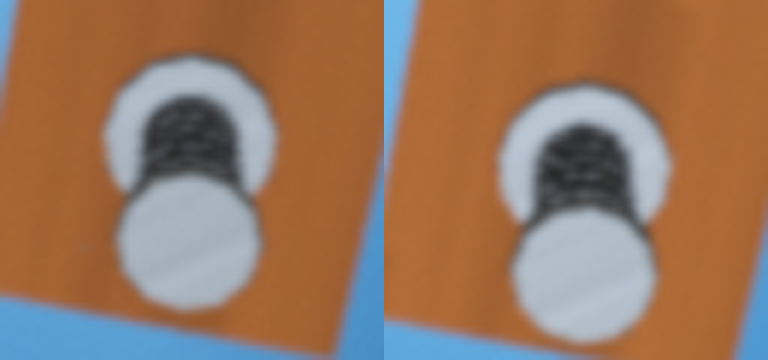

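View pics/fscene.png

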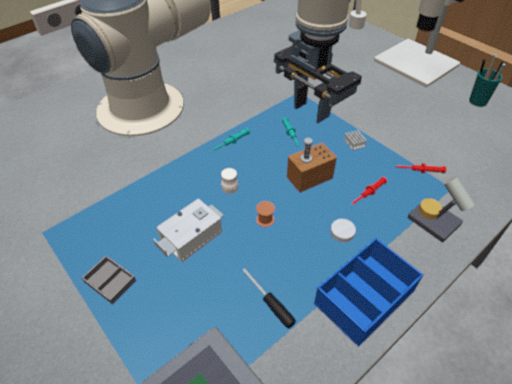

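```bash
python3 - <<'E'
from h import *
c=arm.get_calibration("wrist")
f=lambda x,y:(220+(x+.5)/6-.5,150+(y+.5)/6-.5)
print(plane(c,f(584-384,275),.139),plane(c,f(585-384,168),.083),"z if 2mm high would shift y ~0.6mm")
arm.sign_off(); print(arm.current_t())
E
```

```text
[0.55969878 0.16253877 0.139     ] [0.55998623 0.16266454 0.083     ] z if 2mm high would shift y ~0.6mm
the job is handed in; nothing more can be done
the job is handed in; nothing more can be done
```

I took the steel punch from the block and fired it once, down the raised bush. I then put it back in its hole, let go, and handed the job in at about 56 s of the 72 s allowed.

- **Snap:** the load rose to about 9.7 N, fell to about 4.3 N, and I stopped at 5.0 N when it first began to rise again. There was no side contact in the bush.
- **Disagreement:** the plateau sat slightly above the stated 3 to 4 N. The tool travelled about 11 mm from contact, against the punch's 10 mm. That fits some give in the grip, with the nose just touching its stop at the end, but I didn't confirm it separately.
- **Back in the block:** seating contact came at tool height 84.9 mm, against 85.2 mm when I grasped it. In the last wrist view the cap and collar centres agree within 0.3 mm, so the punch is upright. Each is within 0.4 mm of its first position.
- **Rest of the bench:** the final scene picture shows everything else where it was, and the gripper is open and clear of everything.
- **Cameras:** the scene and top cameras disagreed by 5 to 6 mm on the punch and bush positions. I positioned with the wrist camera, which agreed with itself, and the nose went down the bush without touching.

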